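Park the tag pin punch in its sprung clip

TASK

Take the tag pin punch (the tool with the thick, straight, round steel body and low domed head) out of the wooden block and press it straight down, point first, between the jaws of the steel spring clip until its point rests fully home on the clip's base and the jaws have sprung shut on its neck. Let go only then, leaving it standing upright in the clip.

Things in the scene. Friction and masses are not known exactly. Their poses are not given: they have to be found in the camera images.
- punch: Chrome punch, 133 mm, 0.14-0.28 kg, round about z (up). Origin: its point, 4 mm above the table at the start. Upward: foot, 4 mm wide at the tip, 16 at 16-18 mm; neck 10 mm wide at 22-60; body, a 24 mm cylinder at 60-125 (grip about 100 up); low domed head. At the start hangs in the block: x axis across its row of holes. Slides up 65 mm to come clear; open the fingers across the row.
- rack: Fixed wooden block, 54 mm along x, 190 along y, 64 high. Origin: centre of its underside. Three 19 mm holes in a row along y, 65 mm apart, hold three tools about 140 mm high in any order: the punch, a thin drift (12 mm rod with a 28 mm collar) and an awl with a pear-shaped wooden handle.
- clip: Fixed steel clip. Origin: centre of its underside; z up. Base 64 x 110 (y) mm, its top 10 mm up: the home punch's point rests there. Posts 58 high at y = +-51. Two sprung jaws, 60 mm long in x, part along y. Their faces meet at y = 0 (2 mm gap), 35-57 mm up; above, they lean out 30 deg to a 19 mm mouth 72 mm up. Push down over the centre: 5 to 10 N, then the jaws snap in on the neck.
- jaw_left (a joint): How far the jaw on the clip's +y side is pushed outward against its own spring (2.5 N shut, 250 N/m), m: 0 shut and empty, about 0.007 while the punch's foot passes, about 0.004 when shut on the neck of a centred punch, at most 0.016.
- jaw_right (a joint): The same for the jaw on the clip's -y side.
Things that resemble listed ones, but are neither listed nor needed, are in the scene too. What is shaped like the punch but yellow is not meant.

How it is judged:
On the way, in this order (a step that is already met when the one before it is completed fails the run):
1. the punch is lifted clear of the block in the fingers (height (world z) of punch above 0.066 m and contact force between the fingers and punch above 1 N), for 0.1 s.
2. the punch is fully home in the clip and the jaws have closed on its neck while the fingers still hold it (z of punch in the frame of clip below 0.015 m and horizontal distance between punch and clip below 0.02 m and value of joint any of jaw_left, jaw_right above 0.0005 m and contact force between the fingers and punch above 1 N), for 0.1 s.
At the end, for the whole second after the job is handed in: The punch stands in the clip, let go and at rest: its point within 5 mm of the clip's base and within 20 mm of the clip's centre, upright within 0.2 rad, both jaws pushed at least 0.5 mm open by its neck (z of punch in the frame of clip between 0.005 and 0.015 m and horizontal distance between punch and clip below 0.02 m and angle between punch's own z axis and vertical below 0.2 rad and value of joint each of jaw_left, jaw_right above 0.0005 m and linear speed of punch below 0.02 m/s); the robot touches nothing.
It fails at once if the punch is let go in or over the clip before it is home and the jaws have closed on its neck (horizontal distance between punch and clip below 0.03 m and z of punch in the frame of clip above 0.016 m and contact force between the fingers and punch below 0.1 N).
It also fails if it takes over 48 s, if anything falls off the work surface, if the arm or the gripper's body presses on something with over 40 N, if the wrist force passes 120 N, or if a joint passes its speed limit or range.

ROBOT

A 6-joint arm with a two-finger parallel gripper is mounted at the origin on the work surface. World frame = base frame: x ahead of the robot, y to its left, z up, the work surface at z = 0. Lengths are in m, angles in rad, forces in N, time in s.
With the tool pointing down it reaches from about 0.4 to 0.825 m from the base axis. Payload 7 kg.
Tool frame: the origin (TCP) lies between the finger pads; the fingertips stand 17 mm ahead of it and the grasp point (between the pads) lies 2 mm behind it; x points along the fingers, z is the direction in which the jaws open and shut, and the axes are right-handed (so a half turn about x gives the same grasp; the last joint's range is limited). The gripper opens to 88 mm and grips with 3 to 60 N. Pads are 19 mm wide; open, the fingers measure 130 mm over their backs; the gripper's body (78 mm by 193 mm) begins 47 mm behind the grasp point.
Start: joints at [0.288, 0.359, 0.012, 0, -1.224, -0.288], TCP at [0.675, -0, 0.244] pointing down, gripper open.
Joint ranges: [-3.07, 3.07], [-1.43, 2.12], [-1.02, 1.25], [-3.03, 1.67], [-3.05, -0], [-3.03, 3.03]. Speed limits (rad/s): [2.39, 2.39, 3.01, 3.14, 3.14, 3.14].

INTERFACE

Orientations are given as [roll, pitch, yaw] about the fixed x, y, z axes, in that order (R = Rz(yaw) Ry(pitch) Rx(roll)).
In Python, from station import * gives the robot as it stands.
- The arm moves only by the tool step_arm, never from a script. Its argument "deltas" is a list of rows, each a list of 5 numbers: the shift along the tool's x, y, z in cm, then the turn about the tool's x in degrees, then the closure, from 0 (fully open) to 1 (shut). In form: [[dx, dy, dz, roll, fingers], ...]. A call has exactly 10 rows; each row is the pose to reach, as a shift and turn from the pose commanded when the call began, along the tool's axes at that moment; what a row does not reach only later rows make up. A row lasts 1/12 s, in which the tool goes at most 41.7 mm and 7.16 degrees, less where a joint would pass 70% of its speed; a pose out of reach is approached as far as the arm can. A call with a gripper value outside its range is refused whole. The fingers move at their own pace and stop on an object; "squeeze" is the grip in N (left out, the last holds). Time passes only in rows, so rows that repeat a pose let the fingers close, or fill a call up. It gives the time, the measured TCP pose, the force and the opening at its end, in the units of the state.
- get_state(): the state, without advancing time (a new reading comes with each control period).
- grab_frame(name): name is "scene" or "side" or "wrist"; returns a dict with "pixels" (480x640x3 uint8, red, green, blue), "range_z" (480x640 float32, m along the optical axis (not along the pixel's ray), 0 where there is no reading), "fx", "fy", "cx", "cy" (pixels), "view" (4x4, takes a point from world to camera coordinates); the wrist camera has in their place "hand_eye" (4x4, takes a point from camera to tool coordinates, whose origin is the TCP and whose axes are the tool frame's). Camera axes: x right, y down, z forward; pixel columns grow to the right and rows downward; lengths in m; the calibration is good to about 2 mm. The wrist camera is an equidistant fisheye: a pixel r from the principal point sees the ray r / f radians off the axis. A picture is of the moment at which its call begins: read the wrist's pose just before it.
- job_done(): hands the job in, once; it reports no verdict.
Trained networks look in the newest picture that a camera, given by its name, has taken for a name from the list of things; names that differ only in an ending like _2 or _b are one class to them, and where a whole thing is asked for, a point or a joint stands for the part that bears it (a point fixed in the world has none). Each returns a list of dicts, best first, with "conf" (0 to 1); they miss things now and then, are a little off and sometimes report something else, mostly with a low value. They report only what shows in the picture. A call takes as long as a camera call. They do not tell look-alikes from the thing itself.
- boxes_of(thing, camera): "extent" ([left, top, right, bottom] in pixels, round what is visible of it).
- masks_of(thing, camera): "mask" (480x640 bool, what is visible of it) and "extent" ([left, top, right, bottom] in pixels, round what is visible of it).
The state is a dict: "t": time; "q": joint angles; "qd": joint speeds; "joint_efforts": joint torques, N m; "eef_pos": TCP position; "ee_rot": TCP orientation; "force": force on the tool from outside, world axes, zero at the start; "moment": the same for the moment, N m; "width": finger opening in m.
Only numpy, scipy, OpenCV 4.12 (cv2) and the standard library are available. Lean on these libraries where they do the work, as an engineer would, in place of code of your own. Each camera call takes 0.05 s, during which the arm holds its last target.

## Working session

There is one attempt and no reset: what is moved stays moved. The work goes in short steps, Python scripts to look and compute and a tool call to move; the robot and the scene stay as the last step left them, time stands still between calls to the robot, and variables do not carry over. Pictures are saved under pics/ and viewed, and the job is handed in when it is done.

Besides the shell and the picture viewer there is one more tool, called after "Call:" as name(argument=value, ...), one argument or row to a line, values as JSON. step_arm: Moves the arm, as the interface text tells. Its arguments: {"type":"object","properties":{"deltas":{"type":"array"},"squeeze":{"type":"number"}},"required":["deltas"]}

```bash
mkdir -p pics; ls
cat > h.py <<'E'
from station import *
import numpy as np, cv2
def save(n,f,s=1):
    cv2.imwrite(n,cv2.cvtColor(f["pixels"],cv2.COLOR_RGB2BGR))
def world(f):
    z=f["range_z"];v,u=np.mgrid[0:480,0:640]
    P=np.stack([(u-f["cx"])/f["fx"]*z,(v-f["cy"])/f["fy"]*z,z,np.ones_like(z)],-1)
    W=P@np.linalg.inv(np.array(f["view"])).T
    W=W[...,:3];W[z<=0]=np.nan
    return W
E
python3 - <<'E'
from h import *
s=get_state();print(s)
for c in("scene","side"):
    f=grab_frame(c);save(f"pics/{c}0.png",f);np.savez(f"{c}0.npz",**f)
    print(c,f["fx"],f["cx"],f["cy"],np.round(np.linalg.inv(np.array(f["view"])),3).tolist())
    for t in("punch","rack","clip"):
        for b in boxes_of(t,c)[:4]:print(t,np.round(b["extent"]),round(b["conf"],2))
E
```

```text
pics
{'t': 0.0, 'q': array([ 2.88093509e-01,  3.59376815e-01,  1.10507933e-02, -3.54169600e-04,
       -1.22409967e+00, -2.88122854e-01]), 'qd': array([-0.00012756, -0.00010688,  0.00133021, -0.00029678, -0.00024243,
        0.00188827]), 'joint_efforts': array([-8.00930356e-04, -5.82726967e+01,  2.93058443e+01,  6.99745238e+00,
        6.93249181e-03, -2.06530804e-04]), 'eef_pos': array([ 6.74532207e-01, -2.96021445e-05,  2.42624944e-01]), 'ee_rot': array([ 0.08658671,  1.56913328, -3.05515591]), 'force': array([-0.83383977, -0.54278279,  0.14858274]), 'moment': array([ 0.01744123, -0.01854367,  0.00675336]), 'width': 0.08778342431055287}
scene 613.7080950085253 329.1630288898814 244.64658914949524 [[0.137, 0.668, -0.731, 1.163], [0.99, -0.083, 0.11, -0.091], [0.012, -0.739, -0.673, 0.665], [0.0, 0.0, 0.0, 1.0]]
punch [451. 170. 476. 219.] 0.89
punch [408. 141. 428. 205.] 0.7
punch [454. 208. 482. 280.] 0.66
rack [394. 202. 526. 256.] 0.96
rack [199. 224. 230. 278.] 0.59
clip [176. 225. 266. 298.] 0.65
side 444.0103448902053 318.8505681009356 241.6626653299367 [[-0.848, -0.322, 0.421, 0.184], [-0.53, 0.541, -0.653, 0.433], [-0.017, -0.777, -0.63, 0.457], [0.0, 0.0, 0.0, 1.0]]
punch [163. 243. 192. 329.] 0.92
punch [198. 278. 232. 336.] 0.9
punch [298. 290. 324. 371.] 0.84
rack [137. 274. 294. 433.] 0.94
clip [323. 165. 395. 224.] 0.82
clip [344. 170. 366. 215.] 0.74
```

View pics/scene0.png

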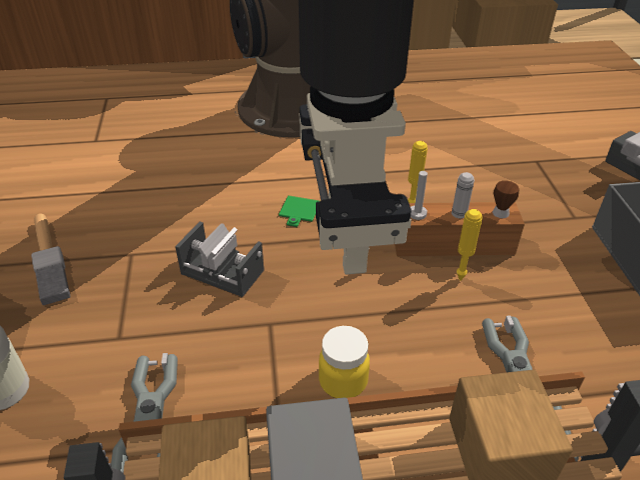

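View pics/side0.png

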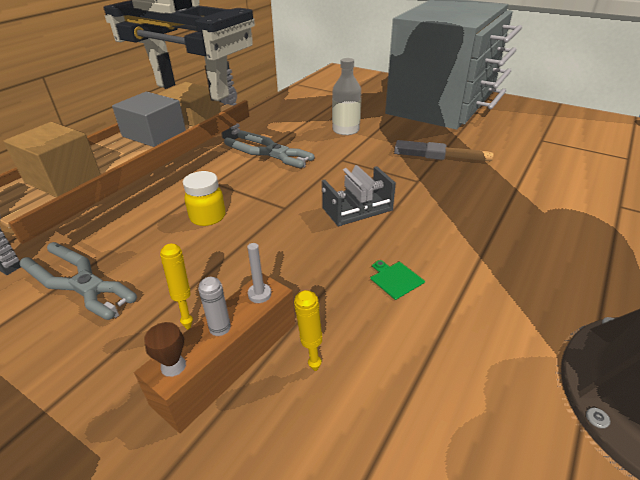

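The candidates for the punch are grey in the rack middle (scene 463,194; side 214,306), yellow free-standing (scene 418,170; side 308,330) and yellow (scene 469,243; side 176,285). The drift is at scene (421,195) and the awl at (506,195). The grey one fits: steel, thick straight body, low domed head. I'll confirm in a crop and measure.

Run:
```python
from h import *
a=dict(np.load("scene0.npz"));b=dict(np.load("side0.npz"))
c1=cv2.resize(a["pixels"][130:290,380:540],(400,400),interpolation=cv2.INTER_CUBIC)
c2=cv2.resize(b["pixels"][230:430,130:330],(400,400),interpolation=cv2.INTER_CUBIC)
c=np.hstack([c1,c2]);cv2.imwrite("pics/crop.png",c[...,::-1])
c1=cv2.resize(a["pixels"][210:310,170:270],(400,400),interpolation=cv2.INTER_CUBIC)
c2=cv2.resize(b["pixels"][150:240,310:400],(400,400),interpolation=cv2.INTER_CUBIC)
cv2.imwrite("pics/crop2.png",np.hstack([c1,c2])[...,::-1])
for n,f in(("scene",a),("side",b)):
    W=world(f);px=f["pixels"].astype(int);z=W[...,2]
    reg=(W[...,0]>.3)&(W[...,0]<.85)&(abs(W[...,1])<.4)
    # rack top
    m=reg&(abs(z-.064)<.004)&(W[...,1]>.05)
    # yellow
    y=reg&(px[...,0]>150)&(px[...,1]>120)&(px[...,2]<70)&(z>.06)
    k,l,st,ce=cv2.connectedComponentsWithStats(y.astype(np.uint8))
    for i in range(1,k):
        if st[i,4]>60:
            p=W[l==i];print(n,"yellow",st[i],np.round(np.nanmin(p,0),3),np.round(np.nanmax(p,0),3))
    p=W[m];print(n,"z64",len(p),np.round(np.percentile(p,[2,50,98],axis=0),3).tolist())
    np.save(n+"W.npy",W)
for n in("scene","side"):
    W=np.load(n+"W.npy")
    m=(W[...,2]>.08)&(W[...,2]<.16)&(W[...,0]>.3)&(W[...,0]<.85)&(abs(W[...,1])<.4)
    k,l,st,ce=cv2.connectedComponentsWithStats(m.astype(np.uint8))
    for i in range(1,k):
        if st[i,4]>80:
            p=W[l==i];print(n,st[i],np.round(np.nanmin(p,0),3),np.round(np.nanmax(p,0),3),np.round(np.nanmedian(p,0),3))
```

```text
scene yellow [413 141  14  26 108] [0.357 0.161 0.093] [0.377 0.181 0.135]
scene yellow [465 209  17  14 151] [0.458 0.19  0.066] [0.555 0.246 0.136]
scene z64 1876 [[0.431, 0.141, 0.061], [0.473, 0.207, 0.064], [0.551, 0.308, 0.067]]
side yellow [ 160  244   30   57 1043] [0.529 0.184 0.06 ] [0.554 0.212 0.135]
side yellow [ 294  290   28   59 1162] [0.353 0.168 0.06 ] [0.377 0.191 0.135]
side z64 5252 [[0.426, 0.127, 0.061], [0.454, 0.234, 0.065], [0.498, 0.31, 0.067]]
scene [410 141  18  67 754] [0.357 0.145 0.08 ] [0.465 0.183 0.143] [0.376 0.161 0.113]
scene [453 172  22  39 582] [0.455 0.204 0.08 ] [0.477 0.229 0.14 ] [0.471 0.212 0.114]
scene [493 180  27  29 571] [0.452 0.262 0.08 ] [0.49  0.297 0.121] [0.479 0.276 0.111]
scene [460 209  23  38 608] [0.534 0.19  0.08 ] [0.557 0.214 0.136] [0.551 0.199 0.112]
scene [  0 333  10  22 143] [ 0.65 -0.4   0.08] [ 0.674 -0.397  0.104] [ 0.662 -0.399  0.092]
scene [ 539  371   46   36 1146] [0.795 0.2   0.081] [0.822 0.25  0.109] [0.805 0.226 0.092]
scene [  119   383   347    82 12158] [ 0.795 -0.25   0.08 ] [0.85  0.106 0.16 ] [ 0.827 -0.043  0.102]
scene [555 406  39  21 561] [0.829 0.207 0.085] [0.85  0.244 0.093] [0.84  0.226 0.09 ]
scene [124 457  36  23 657] [ 0.829 -0.245  0.086] [ 0.85  -0.21   0.093] [ 0.84  -0.227  0.09 ]
side [    0    87   249   152 10441] [ 0.792 -0.275  0.08 ] [0.85  0.251 0.16 ] [0.824 0.069 0.105]
side [247 243  16  47 474] [0.448 0.146 0.08 ] [0.461 0.158 0.143] [0.452 0.155 0.117]
side [160 244  28  46 910] [0.529 0.184 0.08 ] [0.554 0.21  0.135] [0.536 0.202 0.112]
side [ 198  277   31   51 1077] [0.449 0.205 0.08 ] [0.472 0.229 0.139] [0.454 0.222 0.117]
side [294 290  27  48 991] [0.354 0.167 0.08 ] [0.378 0.191 0.135] [0.361 0.184 0.116]
side [ 144  322   40   44 1331] [0.449 0.264 0.08 ] [0.485 0.3   0.121] [0.461 0.285 0.115]
```

View pics/crop.png

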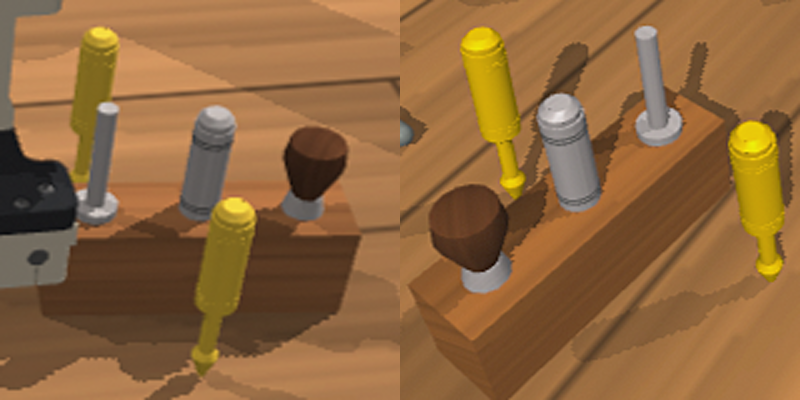

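View pics/crop2.png

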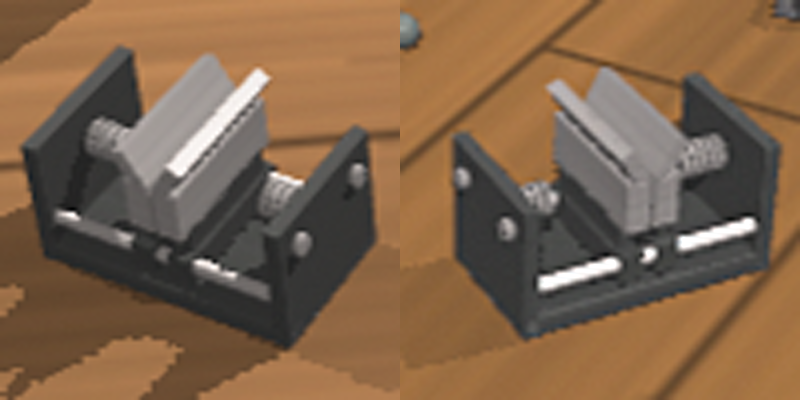

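The crop confirms it: the middle tool is a grey, thick straight cylinder with a low dome; the drift is thin with a collar and the awl has a wooden pear handle. Next I'll fit the positions of the punch, row and clip.

```bash
cat > fit.py <<'E'
from h import *
from scipy.optimize import least_squares
def cyl(W,x0,r,zlo,zhi,rad=.022):
    p=W[(W[...,2]>zlo)&(W[...,2]<zhi)&(np.hypot(W[...,0]-x0[0],W[...,1]-x0[1])<rad)]
    s=least_squares(lambda c:np.hypot(p[:,0]-c[0],p[:,1]-c[1])-r,x0,loss="soft_l1",f_scale=.001)
    return s.x,len(p)
E
python3 - <<'E'
from fit import *
s=get_state()
from scipy.spatial.transform import Rotation as R
print(np.round(R.from_euler("xyz",s["ee_rot"]).as_matrix(),3).tolist())
for n in("scene","side"):
    W=np.load(n+"W.npy")
    for nm,c,r,a,b in(("punch",(.463,.217),.012,.075,.12),("drift",(.455,.152),.006,.09,.135),("ylA",(.366,.179),.012,.075,.12),("ylB",(.542,.2),.012,.075,.12)):
        print(n,nm,cyl(W,np.array(c),r,a,b))
    # rack top
    m=(abs(W[...,2]-.064)<.003)&(W[...,1]>.1)&(W[...,1]<.34)&(W[...,0]>.4)&(W[...,0]<.51)
    p=W[m][:,:2].astype(np.float32);print("rack",cv2.minAreaRect(p))
    # clip
    b=dict(scene=(170,215,275,305),side=(315,155,402,230))[n]
    w=W[b[1]:b[3],b[0]:b[2]].reshape(-1,3);w=w[np.isfinite(w[:,2])]
    for lo,hi in((.003,.08),(.054,.062),(.066,.08)):
        q=w[(w[:,2]>lo)&(w[:,2]<hi)]
        print("clip",lo,len(q),cv2.minAreaRect(q[:,:2].astype(np.float32)),np.round(np.median(q,0),3), np.round(q[:,2].max(),3))
    q=w[(w[:,2]>.066)]
    print("jawtops",np.round(np.mean(q,0),4))
E
```

```text
[[-0.0, 0.0, -1.0], [-0.0, -1.0, -0.0], [-1.0, 0.0, 0.0]]
scene punch (array([0.46234489, 0.2163481 ]), 383)
scene drift (array([0.45567179, 0.15161404]), 195)
scene ylA (array([0.36482841, 0.17094938]), 317)
scene ylB (array([0.54225993, 0.20287469]), 420)
rack ((0.4638713300228119, 0.22443079948425293), (0.17361930012702942, 0.059140585362911224), 84.1375732421875)
clip 0.003 4213 ((0.45030122995376587, -0.15835407376289368), (0.16518260538578033, 0.211581289768219), 88.10603332519531) [ 0.493 -0.154  0.037] 0.075
clip 0.054 670 ((0.48182663321495056, -0.1532200276851654), (0.11224538832902908, 0.06523023545742035), 57.04957580566406) [ 0.487 -0.153  0.058] 0.062
clip 0.066 385 ((0.4819751977920532, -0.1534687876701355), (0.031865715980529785, 0.06218584254384041), 56.494720458984375) [ 0.483 -0.155  0.07 ] 0.075
jawtops [ 0.4828 -0.1547  0.0702]
side punch (array([0.46200498, 0.21615099]), 649)
side drift (array([0.45524988, 0.15148845]), 305)
side ylA (array([0.36659421, 0.17610743]), 612)
side ylB (array([0.54349085, 0.19676032]), 636)
rack ((0.4615275263786316, 0.21579541265964508), (0.19165174663066864, 0.05602572113275528), 84.2438735961914)
clip 0.003 2967 ((0.512885570526123, -0.21075911819934845), (0.13743281364440918, 0.24590368568897247), 24.1679630279541) [ 0.472 -0.143  0.035] 0.075
clip 0.054 417 ((0.48070892691612244, -0.15338024497032166), (0.11253669857978821, 0.06585657596588135), 55.919395446777344) [ 0.477 -0.144  0.058] 0.062
clip 0.066 249 ((0.4807099997997284, -0.15343840420246124), (0.02983461134135723, 0.06342215090990067), 56.96464157104492) [ 0.479 -0.151  0.07 ] 0.075
jawtops [ 0.4788 -0.1515  0.0702]
```

Call:
step_arm(
  deltas=[
    [0, -0.8, 0.8, 0.6, 0.1],
    [0, -2.4, 2.4, 1.2, 0.2],
    [0, -4.8, 4.7, 1.9, 0.3],
    [0, -7.4, 7.3, 2.6, 0.4],
    [0, -10, 9.9, 3.3, 0.43],
    [0, -12.6, 12.4, 4, 0.43],
    [0, -15.2, 15, 4.6, 0.43],
    [0, -17.8, 17.5, 5.2, 0.43],
    [0, -20, 19.7, 5.6, 0.43],
    [0, -21.63, 21.28, 5.8, 0.43],
  ],
  squeeze=40,
)

```text
t: 1.23
eef_pos: [0.4604, 0.2177, 0.244]
ee_rot: [-1.962, 1.57, 1.079]
force: [-0.2, 0.3, -0.7]
width: 0.0503
```

Call:
step_arm(
  deltas=[
    [0.5, 0, 0, 0, 0.43],
    [1, 0, 0, 0, 0.43],
    [2, 0, 0, 0, 0.43],
    [3, 0, 0, 0, 0.43],
    [4, 0, 0, 0, 0.43],
    [5, 0, 0, 0, 0.43],
    [5.5, 0, 0, 0, 0.43],
    [5.5, 0, 0, 0, 0.43],
    [5.5, 0, 0, 0, 0.43],
    [5.5, 0, 0, 0, 0.43],
  ],
)

```text
t: 2.07
eef_pos: [0.4625, 0.2164, 0.1888]
ee_rot: [-2.736, 1.57, 0.305]
force: [0.4, 0.0, -0.3]
width: 0.0497
```

Run:
```python
from fit import *
s=get_state();print(s["t"],s["eef_pos"],s["ee_rot"],s["width"],s["force"])
f=grab_frame("wrist");save("pics/w1.png",f)
g=grab_frame("side");save("pics/s1.png",g);W=world(g);print(cyl(W,np.array([.462,.216]),.012,.075,.12))
cv2.imwrite("pics/ws1.png",cv2.resize(cv2.hconcat([cv2.imread("pics/w1.png"),cv2.imread("pics/s1.png")]),(800,300)))
```

```text
2.0667 [0.46252714 0.21636083 0.18883159] [-2.73565468  1.57039113  0.30458966] 0.049737507839990355 [ 0.41244122  0.04570581 -0.32122635]
(array([0.46200624, 0.21612838]), 653)
```

View pics/ws1.png

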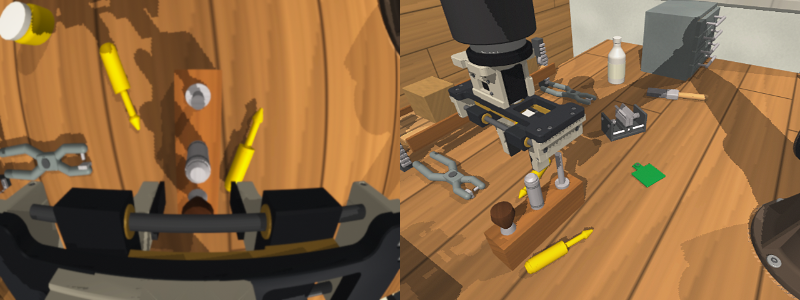

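The wrist view shows the grey punch at about (197,165) in the half-size image, centred between the fingers. The two free-standing yellow look-alikes have toppled by themselves and lie clear beside the rack. Now I descend and grip.

Call:
step_arm(
  deltas=[
    [0.4, 0, 0, 0, 0.43],
    [1.2, 0, 0, 0, 0.43],
    [2.4, 0, 0, 0, 0.43],
    [3.7, 0, 0, 0, 0.43],
    [5, 0, 0, 0, 0.43],
    [6.3, 0, 0, 0, 0.43],
    [7.4, 0, 0, 0, 0.43],
    [8.2, 0, 0, 0, 0.43],
    [8.6, 0, 0, 0, 0.43],
    [8.7, 0, 0, 0, 0.43],
  ],
)

```text
t: 3.0
eef_pos: [0.4618, 0.216, 0.1007]
ee_rot: [0.879, 1.569, -2.364]
force: [0.8, -0.5, 1.0]
width: 0.0498
```

Call:
step_arm(
  deltas=[
    [0, 0, 0, 0, 0.43],
    [0, 0, 0, 0, 0.6],
    [0, 0, 0, 0, 0.7],
    [0, 0, 0, 0, 0.8],
    [0, 0, 0, 0, 1],
    [0, 0, 0, 0, 1],
    [0, 0, 0, 0, 1],
    [0, 0, 0, 0, 1],
    [0, 0, 0, 0, 1],
    [0, 0, 0, 0, 1],
  ],
)

```text
t: 3.83
eef_pos: [0.4623, 0.2164, 0.1019]
ee_rot: [-2.48, 1.57, 0.561]
force: [-0.8, -0.1, 5.7]
width: 0.0234
```

Call:
step_arm(
  deltas=[
    [-0.3, 0, 0, 0, 1],
    [-0.9, 0, 0, 0, 1],
    [-1.8, 0, 0, 0, 1],
    [-3, 0, 0, 0, 1],
    [-4.3, 0, 0, 0, 1],
    [-5.7, 0, 0, 0, 1],
    [-7.2, 0, 0, 0, 1],
    [-8.7, 0, 0, 0, 1],
    [-10, 0, 0, 0, 1],
    [-10.8, 0, 0, 0, 1],
  ],
)

```text
t: 4.67
eef_pos: [0.4625, 0.2165, 0.2117]
ee_rot: [-2.313, 1.569, 0.727]
force: [1.1, -0.1, -2.0]
width: 0.0232
```

Call:
step_arm(
  deltas=[
    [-0.5, 0, 0, 0, 1],
    [-0.9, 0, 0, 0, 1],
    [-1, 0, 0, 0, 1],
    [-1, 0, 0, 0, 1],
    [-1, 0, 0, 0, 1],
    [-1, 0, 0, 0, 1],
    [-1, 0, 0, 0, 1],
    [-1, 0, 0, 0, 1],
    [-1, 0, 0, 0, 1],
    [-1, 0, 0, 0, 1],
  ],
)

```text
t: 5.5
eef_pos: [0.4622, 0.2163, 0.2195]
ee_rot: [0.978, 1.571, -2.265]
force: [-0.2, 0.0, -1.6]
width: 0.0236
```

Run:
```python
from fit import *
s=get_state();print(s["t"],s["eef_pos"],s["ee_rot"],s["width"],s["force"])
for n in("scene","side"):
    f=grab_frame(n);save(f"pics/{n}2.png",f);np.savez(n+"2.npz",**f)
    W=world(f)
    m=(np.hypot(W[...,0]-.4623,W[...,1]-.2164)<.03)&(W[...,2]>.085)&(W[...,2]<.24)
    p=W[m];print(n,len(p),p[:,2].min(),p[:,2].max())
    for a,b,r in((.14,.165,.005),(.175,.19,.012)):
        print(a,cyl(W,np.array([.4623,.2164]),r,a,b,.03))
cv2.imwrite("pics/ss2.png",cv2.resize(cv2.hconcat([cv2.imread("pics/scene2.png"),cv2.imread("pics/side2.png")]),(800,300)))
```

```text
5.5 [0.46216245 0.21625502 0.21945458] [ 0.97805584  1.57058702 -2.26476459] 0.023641554717339898 [-0.22775596  0.03683204 -1.61620543]
scene 753 0.12284496774459464 0.2359950953778665
0.14 (array([0.46254526, 0.2158364 ]), 121)
0.175 (array([0.46199068, 0.21617206]), 90)
side 2062 0.12316497880975147 0.23998267345213992
0.14 (array([0.46130903, 0.21621631]), 237)
0.175 (array([0.46174464, 0.21582878]), 164)
```

View pics/ss2.png

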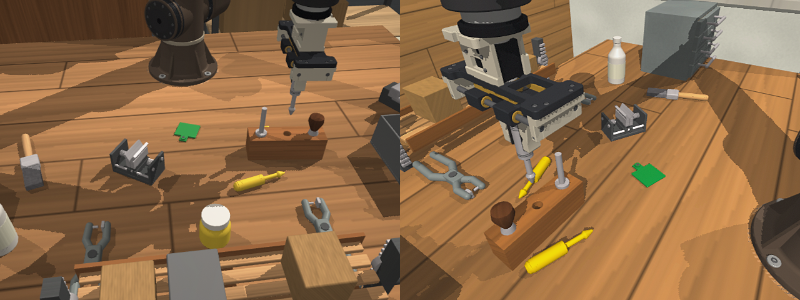

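Run:
```python
from fit import *
for n in("scene","side"):
    f=dict(np.load(n+"2.npz"));W=world(f)
    m=(W[...,2]>.0535)&(W[...,2]<.08)&(np.hypot(W[...,0]-.481,W[...,1]+.153)<.075)
    q=W[m];r=cv2.minAreaRect(q[:,:2].astype(np.float32));print(n,r)
    th=np.radians(56.5);c=np.array([.481,-.1533]);R=np.array([[np.cos(th),np.sin(th)],[-np.sin(th),np.cos(th)]])
    l=(q[:,:2]-c)@R.T  # l0 along clip y
    t=q[:,2]>.0695
    print("jaw tops along y",np.round(np.percentile(l[t,0],[0,5,50,95,100]),4),"x",np.round(np.percentile(l[t,1],[1,99]),4))
    p=(q[:,2]<.061)&(abs(l[:,0])>.045);print("posts",np.round([l[p,0].min(),l[p,0].max(),l[p,1].min(),l[p,1].max()],4))
    # V surface: project heights vs l0
    for z in np.arange(.058,.074,.003):
        k=(abs(q[:,2]-z)<.0015)&(abs(l[:,0])<.015);a=l[k,0];print(round(z,3),np.round([a[a<0].mean() if (a<0).any() else 0,a[a>0].mean() if (a>0).any() else 0],4),end=" ")
    print()
```

```text
scene ((0.4818274974822998, -0.15337587893009186), (0.11330917477607727, 0.06620582938194275), 55.79818344116211)
jaw tops along y [-0.0143 -0.0131 -0.0058  0.0146  0.0161] x [-0.031  0.029]
posts [-0.0564  0.057  -0.0345  0.0318]
0.058 [-0.0026  0.0095] 0.061 [-0.0032  0.0076] 0.064 [-0.0049  0.0099] 0.067 [-0.0064  0.0121] 0.07 [-0.0094  0.0125] 0.073 [-0.0093  0.0117] 
side ((0.48098981380462646, -0.15292873978614807), (0.11162839829921722, 0.06518103182315826), 56.57718276977539)
jaw tops along y [-0.0147 -0.0124  0.0096  0.0144  0.0153] x [-0.0287  0.0303]
posts [-0.0555  0.0561 -0.032   0.0329]
0.058 [-0.004   0.0091] 0.061 [-0.0032  0.009 ] 0.064 [-0.005  0.009] 0.067 [-0.0069  0.0118] 0.07 [-0.0093  0.0126] 0.073 [-0.0097  0.0112]
```

Point at z≈0.122, xy equal to the TCP and punch vertical. Clip centre ≈ (0.4814, −0.1532). The drift (top 0.143) is in the way, so I raise first.

Call:
step_arm(
  deltas=[
    [-0.5, 0, 0, 0, 1],
    [-1.5, 0, 0, 0, 1],
    [-2.8, 0, 0, 0, 1],
    [-4, 0.4, 0, 0, 1],
    [-5, 1.4, -0.2, 0, 1],
    [-5.3, 3.1, -0.5, 0, 1],
    [-5.3, 5.3, -0.8, 0, 1],
    [-5.3, 7.8, -1.2, 0, 1],
    [-5.3, 10.4, -1.6, 0, 1],
    [-5.3, 13, -2, 0, 1],
  ],
)

```text
t: 6.43
eef_pos: [0.4688, 0.0834, 0.2735]
ee_rot: [-2.556, 1.57, 0.484]
force: [0.6, 0.7, -2.2]
width: 0.0235
```

Call:
step_arm(
  deltas=[
    [0, 2.6, -0.4, 0, 1],
    [0, 5.2, -0.8, 0, 1],
    [0, 7.8, -1.2, 0, 1],
    [0, 10.4, -1.6, 0, 1],
    [0, 13, -2, 0, 1],
    [0, 15.6, -2.4, 0, 1],
    [0, 18.2, -2.8, 0, 1],
    [0, 20.6, -3.2, 0, 1],
    [0, 22.5, -3.5, 0, 1],
    [0, 23.57, -3.65, 0, 1],
  ],
)

```text
t: 7.27
eef_pos: [0.4811, -0.1556, 0.2733]
ee_rot: [2.523, 1.57, -0.721]
force: [-0.6, 1.0, -2.2]
width: 0.0234
```

Call:
step_arm(
  deltas=[
    [0.5, 0, 0, 0, 1],
    [1.5, 0, 0, 0, 1],
    [3, 0, 0, 0, 1],
    [4.5, 0, 0, 0, 1],
    [6, 0, 0, 0, 1],
    [7, 0, 0, 0, 1],
    [7.5, 0, 0, 0, 1],
    [7.8, 0, 0, 0, 1],
    [7.8, 0, 0, 0, 1],
    [7.8, 0, 0, 0, 1],
  ],
)

```text
t: 8.1
eef_pos: [0.4819, -0.1531, 0.1951]
ee_rot: [3.056, 1.57, -0.187]
force: [0.1, -0.4, -2.3]
width: 0.0232
```

Run:
```python
from fit import *
s=get_state();print(s["t"],s["eef_pos"],s["ee_rot"],s["width"],s["force"],s["q"])
c=s["eef_pos"][:2];z=s["eef_pos"][2]
I=[]
for n in("scene","side"):
    f=grab_frame(n);np.savez(n+"3.npz",**f)
    W=world(f)
    for a,b,r in((z-.07,z-.045,.005),(z-.036,z-.02,.012)):
        print(n,cyl(W,c,r,a,b,.03))
    V=np.array(f["view"])@np.array([c[0],c[1],.09,1]);u=int(f["cx"]+f["fx"]*V[0]/V[2]);v=int(f["cy"]+f["fy"]*V[1]/V[2]);print(u,v)
    I.append(cv2.resize(f["pixels"][v-70:v+70,u-70:u+70],(400,400),interpolation=cv2.INTER_CUBIC))
cv2.imwrite("pics/over.png",np.hstack(I)[...,::-1])
```

```text
8.1 [ 0.48185944 -0.15311224  0.19508848] [ 3.0557317   1.57000728 -0.18668992] 0.023154918849779927 [ 0.11757579 -0.35303757 -2.2632862 ] [ 8.15928037e-02  1.18139221e-01 -4.26302885e-01  2.44622874e-04
 -1.02559341e+00 -1.82548555e-01]
scene (array([ 0.48214461, -0.1532551 ]), 102)
scene (array([ 0.48205203, -0.15340665]), 117)
216 227
side (array([ 0.48158083, -0.15318951]), 94)
side (array([ 0.48175437, -0.15317373]), 147)
358 164
```

View pics/over.png

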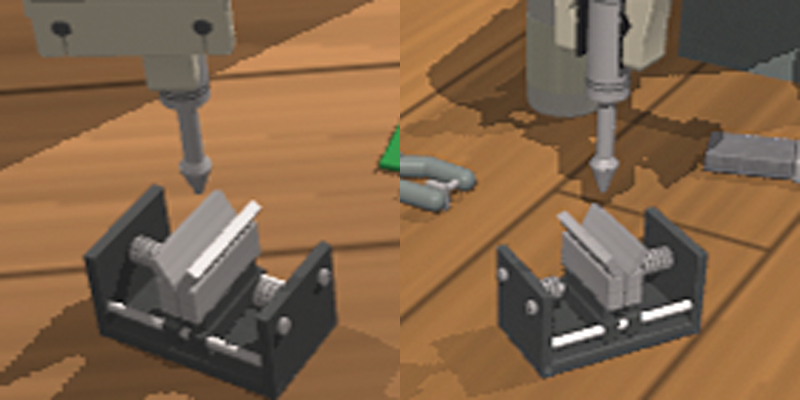

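The punch is centred over the jaws in both views (scene fit 0.4821,−0.1533; side 0.4817,−0.1532). Pressing down.

Call:
step_arm(
  deltas=[
    [0.3, 0, 0, 0, 1],
    [0.9, 0, 0, 0, 1],
    [1.6, 0, 0, 0, 1],
    [2.3, 0, 0, 0, 1],
    [2.9, 0, 0, 0, 1],
    [3.4, 0, 0, 0, 1],
    [3.8, 0, 0, 0, 1],
    [4.1, 0, 0, 0, 1],
    [4.3, 0, 0, 0, 1],
    [4.4, 0, 0, 0, 1],
  ],
)

```text
t: 9.03
eef_pos: [0.4822, -0.1534, 0.1511]
ee_rot: [2.923, 1.569, -0.319]
force: [-0.5, 0.3, 4.4]
width: 0.0233
```

Call:
step_arm(
  deltas=[
    [0.2, 0, 0, 0, 1],
    [0.4, 0, 0, 0, 1],
    [0.6, 0, 0, 0, 1],
    [0.8, 0, 0, 0, 1],
    [1, 0, 0, 0, 1],
    [1.2, 0, 0, 0, 1],
    [1.4, 0, 0, 0, 1],
    [1.6, 0, 0, 0, 1],
    [1.8, 0, 0, 0, 1],
    [2, 0, 0, 0, 1],
  ],
)

```text
t: 9.87
eef_pos: [0.4815, -0.1532, 0.1304]
ee_rot: [-2.82, 1.571, 0.22]
force: [0.8, -0.6, 1.4]
width: 0.0231
```

Point now near z≈0.033, lateral forces small. On down to home.

Call:
step_arm(
  deltas=[
    [0.3, 0, 0, 0, 1],
    [0.6, 0, 0, 0, 1],
    [0.9, 0, 0, 0, 1],
    [1.2, 0, 0, 0, 1],
    [1.5, 0, 0, 0, 1],
    [1.7, 0, 0, 0, 1],
    [1.9, 0, 0, 0, 1],
    [2.0, 0, 0, 0, 1],
    [2.1, 0, 0, 0, 1],
    [2.1, 0, 0, 0, 1],
  ],
)

```text
t: 10.7
eef_pos: [0.4813, -0.1532, 0.1093]
ee_rot: [-0.049, 1.57, 2.991]
force: [0.6, 0.2, -1.4]
width: 0.0233
```

Run:
```python
from fit import *
s=get_state();print(s["t"],s["eef_pos"],s["width"],s["force"])
c=s["eef_pos"][:2]
I=[]
for n in("scene","side"):
    f=grab_frame(n);np.savez(n+"4.npz",**f)
    V=np.array(f["view"])@np.array([c[0],c[1],.06,1]);u=int(f["cx"]+f["fx"]*V[0]/V[2]);v=int(f["cy"]+f["fy"]*V[1]/V[2])
    W=world(f);m=(np.hypot(W[...,0]-c[0],W[...,1]-c[1])<.02)
    # body's lower end (z=60 on the punch): radius jump
    p=W[m&(W[...,2]>.05)&(W[...,2]<.1)];d=np.hypot(p[:,0]-c[0],p[:,1]-c[1])
    for z in np.arange(.058,.092,.003):
        k=abs(p[:,2]-z)<.0015;print(round(z,3),k.sum(),np.round(np.median(d[k]),4) if k.any() else 0,end="; ")
    print()
    I.append(cv2.resize(f["pixels"][v-70:v+70,u-70:u+70],(400,400),interpolation=cv2.INTER_CUBIC))
cv2.imwrite("pics/home.png",np.hstack(I)[...,::-1])
```

```text
10.7 [ 0.48128034 -0.15321366  0.10933912] 0.023306363890706713 [ 0.5631099   0.16469339 -1.44099624]
0.058 60 0.0151; 0.061 28 0.0094; 0.064 31 0.0146; 0.067 20 0.0156; 0.07 46 0.0176; 0.073 54 0.0149; 0.076 20 0.0117; 0.079 24 0.0118; 0.082 10 0.0123; 0.085 4 0.0117; 0.088 1 0.0132; 0.091 0 0; 
0.058 39 0.0142; 0.061 20 0.0101; 0.064 25 0.0077; 0.067 24 0.0153; 0.07 33 0.0169; 0.073 35 0.0142; 0.076 24 0.0121; 0.079 24 0.0121; 0.082 22 0.0119; 0.085 22 0.0118; 0.088 24 0.0121; 0.091 17 0.0117;
```

View pics/home.png

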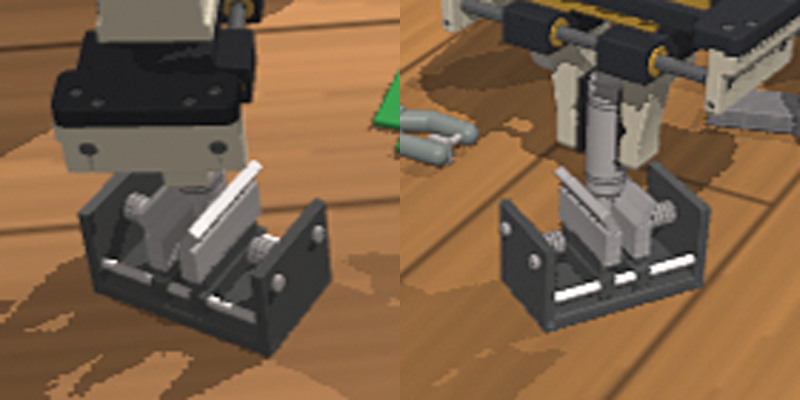

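Jaws open on the neck, but force still shows only the weight, so the point isn't quite resting. I'll go down a little more until the force rises.

Call:
step_arm(
  deltas=[
    [0.03, 0, 0, 0, 1],
    [0.06, 0, 0, 0, 1],
    [0.09, 0, 0, 0, 1],
    [0.12, 0, 0, 0, 1],
    [0.15, 0, 0, 0, 1],
    [0.15, 0, 0, 0, 1],
    [0.15, 0, 0, 0, 1],
    [0.15, 0, 0, 0, 1],
    [0.15, 0, 0, 0, 1],
    [0.15, 0, 0, 0, 1],
  ],
)

```text
t: 11.63
eef_pos: [0.4816, -0.1533, 0.1082]
ee_rot: [3.069, 1.57, -0.173]
force: [-1.0, 0.5, 1.2]
width: 0.0233
```

Call:
step_arm(
  deltas=[
    [0.02, 0, 0, 0, 1],
    [0.04, 0, 0, 0, 1],
    [0.06, 0, 0, 0, 1],
    [0.08, 0, 0, 0, 1],
    [0.1, 0, 0, 0, 1],
    [0.1, 0, 0, 0, 1],
    [0.1, 0, 0, 0, 1],
    [0.1, 0, 0, 0, 1],
    [0.1, 0, 0, 0, 1],
    [0.1, 0, 0, 0, 1],
  ],
)

```text
t: 12.47
eef_pos: [0.4817, -0.1533, 0.1076]
ee_rot: [2.902, 1.57, -0.34]
force: [-1.6, 0.5, 7.3]
width: 0.0231
```

Firm contact (about 9 N beyond the weight) at the expected height (point ≈ 0.010), so the punch is home. I release it and look.

Call:
step_arm(
  deltas=[
    [-0.03, 0, 0, 0, 1],
    [-0.06, 0, 0, 0, 1],
    [-0.06, 0, 0, 0, 0.65],
    [-0.06, 0, 0, 0, 0.6],
    [-0.06, 0, 0, 0, 0.5],
    [-0.06, 0, 0, 0, 0.4],
    [-0.06, 0, 0, 0, 0.4],
    [-0.06, 0, 0, 0, 0.4],
    [-0.06, 0, 0, 0, 0.4],
    [-0.06, 0, 0, 0, 0.4],
  ],
)

```text
t: 13.3
eef_pos: [0.4814, -0.1533, 0.1076]
ee_rot: [-0.069, 1.571, 2.972]
force: [-0.6, 0.6, -0.3]
width: 0.0527
```

Call:
step_arm(
  deltas=[
    [-0.3, 0, 0, 0, 0.4],
    [-1, 0, 0, 0, 0.4],
    [-2, 0, 0, 0, 0.4],
    [-3.5, 0, 0, 0, 0.4],
    [-5, 0, 0, 0, 0.4],
    [-7, 0, 0, 0, 0.4],
    [-9, 0, 0, 0, 0.4],
    [-11, 0, 0, 0, 0.4],
    [-12, 0, 0, 0, 0.4],
    [-12, 0, 0, 0, 0.4],
  ],
)

```text
t: 14.13
eef_pos: [0.4828, -0.1534, 0.2309]
ee_rot: [-3.088, 1.565, -0.047]
force: [0.7, -0.2, 0.0]
width: 0.0523
```

Run:
```python
from fit import *
s=get_state();print(s["t"],s["eef_pos"],s["width"],s["force"])
c=np.array([.4816,-.1533])
I=[]
for n in("scene","side"):
    f=grab_frame(n)
    V=np.array(f["view"])@np.array([c[0],c[1],.08,1]);u=int(f["cx"]+f["fx"]*V[0]/V[2]);v=int(f["cy"]+f["fy"]*V[1]/V[2])
    W=world(f);m=(np.hypot(W[...,0]-c[0],W[...,1]-c[1])<.02)
    p=W[m&(W[...,2]<.16)];print(n,"top z",p[:,2].max(),"low",cyl(W,c,.012,.085,.105),"high",cyl(W,c,.012,.11,.13))
    I.append(cv2.resize(f["pixels"][v-70:v+70,u-70:u+70],(400,400),interpolation=cv2.INTER_CUBIC))
cv2.imwrite("pics/rel.png",np.hstack(I)[...,::-1])
```

```text
14.1333 [ 0.48284108 -0.15336627  0.23093593] 0.052313474534787005 [ 0.722077   -0.16230504  0.03181555]
scene top z 0.1449916282556586 low (array([ 0.48181181, -0.15332457]), 185) high (array([ 0.48175607, -0.15333259]), 196)
side top z 0.14438329065641464 low (array([ 0.48157826, -0.15343524]), 154) high (array([ 0.48137166, -0.15333357]), 167)
```

View pics/rel.png

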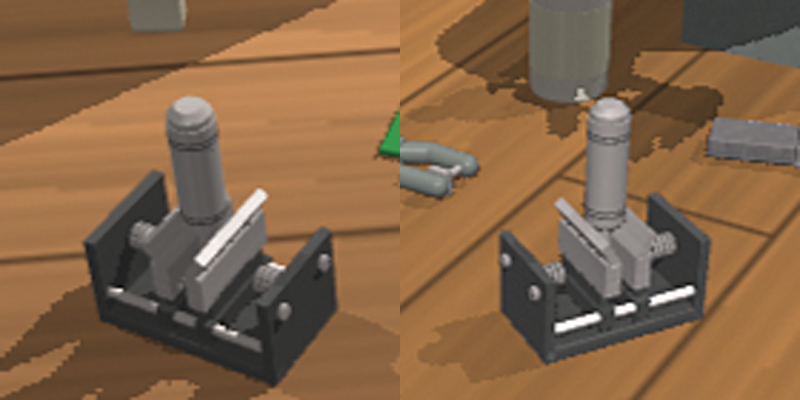

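The punch stands upright in the clip at crop (200,155) left and (607,160) right. The top measures 0.1445 m, against 0.143 expected plus the ~2 mm reading bias seen at the start. Handing in.

```bash
python3 -c "
from station import *
s=get_state();print(s['t'],s['qd'].round(3));print(job_done())"
```

```text
14.2333 [-0.003  0.019 -0.02  -0.004  0.006 -0.   ]
the job is handed in; nothing more can be done
None
```

I lifted the grey steel punch out of the block's middle hole and pressed it point first into the clip until it met the base. Then I let go, backed the gripper off about 12 cm, and handed the job in at about 14 s of the 48 s allowed.

**Last checks:**
- **Upright and centred:** the body fits at low and high level agree to about 0.2 mm, and the punch is within about 1 mm of the clip's centre.
- **Home:** the upward force rose to 7 N, about 9 N above the hanging weight, at the expected tool height. The measured top is 0.1445 m against 0.143 m expected. The start picture read about 2 mm high too, so I take it as home.
- **Jaws:** both cameras show the jaws parted on either side of the neck. I could not read the jaw joint values directly.
- **Gripper:** it read no contact force after the retreat.

**Unplanned:** the two yellow look-alikes standing by the block fell over early on. In the pictures that followed they lay on the table, and I don't think the arm touched them.

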